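# Pack the tap-service parts tray

### The arm

A 6-joint arm with a two-finger parallel gripper is mounted at the origin on the work surface. World frame = base frame: x ahead of the robot, y to its left, z up, the work surface at z = 0. Lengths are in mm, angles in rad, forces in N, time in s.
With the tool pointing down it reaches from about 300 to 775 mm from the base axis. Payload 14.6 kg.
Tool frame: the origin (TCP) lies on the centre line of the jaws, within the pads' length; the fingertips stand manip.tcp_to_tips ahead of it and the grasp point (between the pads) lies 5 mm behind it (manip.tcp_to_tips is the distance from the TCP to the fingertips, in mm); z points along the fingers, y is the direction in which the jaws open and shut (so a half turn about z gives the same grasp; the last joint's range is limited). The gripper opens to 94 mm and grips with 3 to 60 N. Pads are 16 mm wide; open, the fingers measure 119 mm over their backs; the gripper's body (75 mm by 177 mm) begins 78 mm behind the grasp point.
Start: joints at [1.239, 0.3, 1.521, -0, 1.321, -0.067], TCP at [143.942, 530.82, 219.446] pointing down, gripper open.
Joint ranges: [-3.03, 3.03], [-0.79, 2.21], [0.23, 2.52], [-1.04, 4.18], [0, 3.07], [-2.55, 2.55]. Speed limits (rad/s): [2.22, 2.22, 2.57, 3.14, 3.14, 3.14].

### API

Orientations are given as [roll, pitch, yaw] about the fixed x, y, z axes, in that order (R = Rz(yaw) Ry(pitch) Rx(roll)).
In Python, from cell import manip, optics, workorder gives the robot as it stands. The module is installed in compiled form; this text tells all that it offers.
- The arm moves only by the tool jog_arm, never from a script. Its argument "deltas" is text: rows parted by semicolons, each of 5 numbers parted by spaces: the shift along the tool's x, y, z in mm, then the turn about the tool's z in rad, then the finger opening in mm, from 0 to 94. In form: tx ty tz twist grip; .... A call has exactly 10 rows; each row is the pose to reach, as a shift and turn from the pose commanded when the call began, along the tool's axes at that moment; what a row does not reach only later rows make up. A row lasts 1/8 s, in which the tool goes at most 62.5 mm and 10.7 degrees, less where a joint would pass 70% of its speed; a pose out of reach is approached as far as the arm can. A call with a gripper value outside its range is refused whole. The fingers move at their own pace and stop on an object; "squeeze" is the grip in N (left out, the last holds). Time passes only in rows, so rows that repeat a pose let the fingers close, or fill a call up. It gives the time, the measured TCP pose, the force and the opening at its end, in the units of the state.
- manip.read_state(): the state, without advancing time (a new reading comes with each control period).
- optics.camera(name): name is "scene" or "top" or "wrist"; returns (picture, depth): 420x560x3 uint8, red, green, blue; 420x560 float32, mm along the optical axis (not along the pixel's ray), 0 where there is no reading.
- optics.get_calibration(name): a dict with "intrinsics" (3x3 intrinsics, pixels), "R" (3x3) and "t" (3): a world point X has camera coordinates R X + t; the wrist camera has in their place "hand_eye" (4x4, takes a point from camera to tool coordinates, whose origin is the TCP and whose axes are the flange's). Camera axes: x right, y down, z forward; pixel columns grow to the right and rows downward; lengths in mm; the calibration is good to about 2 mm. A picture is of the moment at which its call begins: read the wrist's pose just before it. get_calibration takes no time and is no camera call.
- workorder.sign_off(): hands the job in, once; it reports no verdict.
The state is a dict: "clock": time; "joints": joint angles; "qd": joint speeds; "effort": joint torques, N m; "eef_pos": TCP position; "eef_rot": TCP orientation; "wrist_force": force on the tool from outside, world axes, zero at the start; "moment": the same for the moment, N m; "finger_gap": finger opening in mm.
Only numpy, scipy, OpenCV 4.12 (cv2) and the standard library are available. Lean on these libraries where they do the work, as an engineer would, in place of code of your own. Each camera call takes 0.05 s, during which the arm holds its last target.

### The job

The service on this tank's tap is done, so pack its parts tray: put the smaller slotted union nut, the smaller pressure gauge and the square-bodied non-return valve each into the pocket cut for its shape, pull the wooden wedge out from under the hatch cover and lay it in the long plain pocket. Everything lies flat on the bottom of its pocket, gauge face up, wedge on its base. The larger nut and the larger gauge belong to another tank: leave them where they are.

Things in the scene. Friction and masses are not known exactly. Their poses are not given: they have to be found in the camera images.
- small_nut_c (a point): The smaller slotted union nut: steel ring lying flat, outside diameter 54 mm, bore 38 mm, 22 mm high, six spanner slots around it. To be packed. Point at its centre, half-way up; z up.
- small_gauge_c (a point): The smaller pressure gauge: round steel case, 50 mm diameter, 28 mm thick, on its back, white dial up; its brass stem, with an 18 mm hexagon at the case, points along its -x and ends 56 mm from the case centre. To be packed. Point at the case centre, half-way up; z up.
- check_valve_c (a point): Square-bodied non-return valve: steel block 40 x 40 mm (x, y), 36 mm high, a 5 mm high bolt head on top, on each end a pipe stub of about 22 mm diameter along +x (thread) and -x (hose barbs), 90 mm long overall. To be packed, either way round. Point at the block's centre, half-way up; x along the stubs, z up.
- wedge_c (a point): Wooden wedge on its base: 100 mm long (x), 36 wide (y), 5 high at the thin end (+x), 35 at the thick end (-x). Its thin 42 mm are under the front edge (36 mm high) of a 2.2 kg steel cover hinged at its far side, which sinks as the wedge is pulled out along its -x (45 mm, up to 20 N). Grip across y 22 mm behind the centre. Pack either way round. Point: half length, half width, 10 mm above base; z up.
- large_nut_c (a point): The larger slotted union nut, a look-alike to leave alone: 70 mm outside diameter, bore 51 mm, 24 mm high. Point at its centre, half-way up.
- large_gauge_c (a point): The larger pressure gauge, a look-alike to leave alone: case 70 mm in diameter, 30 mm thick, dial up, stem along its -x ending 66 mm from the centre. Point at the case centre, half-way up.
- nut_insert_seat (a point): Seat of the nut's pocket: eight-sided, 72 mm across, 10 mm deep, a round stub of 20 mm diameter, 7 mm high, in its middle goes into the nut's bore. Insert: black plastic block 126 (x) x 98 (y) mm, 14 high, one of four, shuffled, two by two in a low steel tray (264 x 208 mm, wall 16 high). Point at the middle of the pocket's bottom; z up.
- gauge_insert_seat (a point): Seat of the gauge's pocket: nearly round, 68 mm across, 10 mm deep, with a slot 36 mm wide for the stem running along -x to 65 mm from this point (keyhole shape). The same kind of insert block; its middle lies 15.5 mm from this point along -x. Point on the pocket's bottom where the centre of the gauge's case belongs; the gauge's x lies along this x.
- valve_insert_seat (a point): Seat of the valve's pocket: 10 mm deep, a square of 58 mm with a slot 38 mm wide running out both ways along x, 108 mm long overall. The same kind of insert block. Point at the pocket's middle on its bottom; the valve's stubs lie along this x.
- wedge_insert_seat (a point): Seat of the wedge's pocket: 10 mm deep, a plain oblong 116 mm along x by 54 mm along y. The same kind of insert block. Point at the pocket's middle on its bottom; the wedge lies along this x.

How it is judged:
By the outcome, as a careful person would: the job done as asked, in the order asked, and still so for the second after the job is handed in, with the robot touching nothing.
It also fails if it takes over 125 s, if anything falls off the work surface, if the arm or the gripper's body presses on something with over 40 N, if the wrist force passes 120 N, or if a joint passes its speed limit or range.

## Working session

There is one attempt and no reset: what is moved stays moved. The work goes in short steps, Python scripts to look and compute and a tool call to move; the robot and the scene stay as the last step left them, time stands still between calls to the robot, and variables do not carry over. Pictures are saved under pics/ and viewed, and the job is handed in when it is done.

Besides the shell and the picture viewer there is one more tool, called as name(argument=value, ...), one argument or row to a line, values as JSON. jog_arm: Moves the arm, as the interface text tells. Its arguments: {"type":"object","properties":{"deltas":{"type":"string"},"squeeze":{"type":"number"}},"required":["deltas"]}

```bash
mkdir -p pics; python3 - <<'E'
from cell import manip, optics
import cv2, numpy as np
print(manip.read_state(), manip.tcp_to_tips)
for n in ("scene","top","wrist"):
    p,d=optics.camera(n)
    cv2.imwrite(f"pics/{n}0.png",p[:,:,::-1]); np.save(f"{n}0.npy",d)
    print(n,optics.get_calibration(n))
E
```

```text
{'clock': 0.0, 'joints': array([ 1.23937197e+00,  3.00467525e-01,  1.52160959e+00,  2.16475638e-05,
        1.32070949e+00, -6.65961089e-02]), 'qd': array([ 0.00054525, -0.00102692, -0.00071928,  0.00024608,  0.00111908,
        0.00276763]), 'effort': array([ 2.98172645e-04, -5.31803012e+01, -3.52734768e+01,  7.08395010e-02,
        2.43634649e-02, -7.12231008e-05]), 'eef_pos': array([143.86949528, 530.57981865, 218.87622874]), 'eef_rot': array([-3.14040275e+00, -1.00374777e-04,  2.87675897e+00]), 'wrist_force': array([-0.92990935,  0.1241572 , -0.60949785]), 'moment': array([ 0.00981921, -0.01575637,  0.04370315]), 'finger_gap': 94.18987503477547} 14.0
scene {'intrinsics': array([[404.55213924,   0.        , 287.52078737],
       [  0.        , 404.55213924, 213.61978907],
       [  0.        ,   0.        ,   1.        ]]), 'R': array([[ 0.58627765,  0.80992992,  0.01708919],
       [ 0.48022924, -0.33047626, -0.81250558],
       [-0.65242501,  0.48456059, -0.58270288]]), 't': array([-325.89973795, -222.50454008, 1287.76839825])}
top {'intrinsics': array([[453.31482455,   0.      
[... 162 characters left out ...]
-0.02649373],
       [-0.98330865,  0.01318923, -0.18146664],
       [ 0.18174578,  0.02450567, -0.98304015]]), 't': array([  14.09601395,  530.66176294, 1123.09341853])}
wrist {'intrinsics': array([[348.91973072,   0.        , 278.94125257],
       [  0.        , 348.91973072, 208.39166571],
       [  0.        ,   0.        ,   1.        ]]), 'hand_eye': array([[-1.36748671e-04, -9.71329814e-01, -2.37735932e-01,
         6.80767853e+01],
       [ 9.99999879e-01, -2.44974993e-04,  4.25694423e-04,
         3.32093528e-01],
       [-4.71729043e-04, -2.37735846e-01,  9.71329730e-01,
        -1.65114042e+02],
       [ 0.00000000e+00,  0.00000000e+00,  0.00000000e+00,
         1.00000000e+00]])}
```

View pics/top0.png

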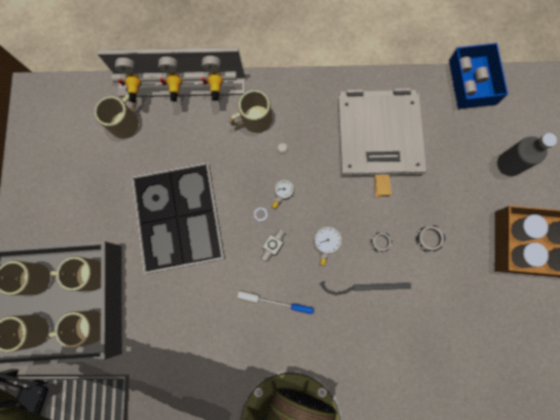

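View pics/scene0.png

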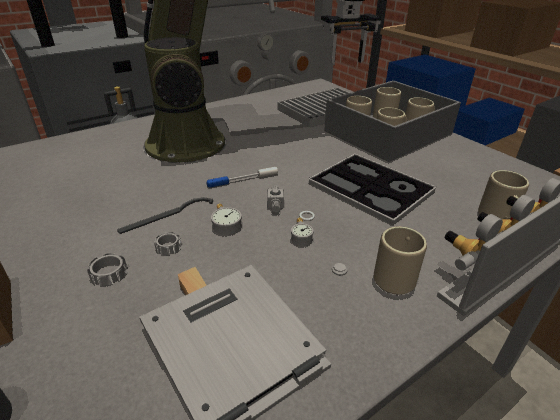

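View pics/wrist0.png

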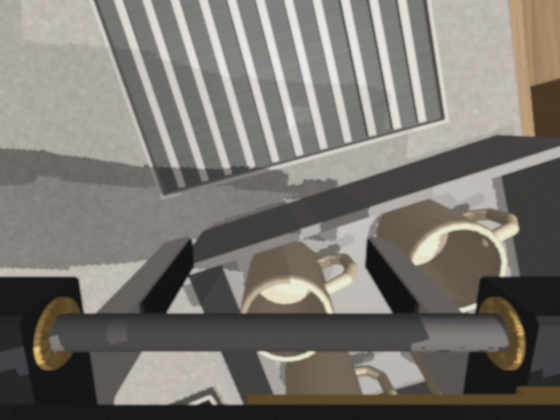

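```bash
cat > h.py <<'E'
from cell import manip, optics
import cv2, numpy as np
from scipy.spatial.transform import Rotation as Ro
def cast(name,uv,z,pose=None):
    c=optics.get_calibration(name);K=c["intrinsics"]
    uv=np.atleast_2d(np.array(uv,float))
    r=np.c_[uv,np.ones(len(uv))]@np.linalg.inv(K).T
    if name=="wrist":
        H=c["hand_eye"]; p,rot=pose
        Rt=Ro.from_euler("xyz",rot).as_matrix()
        o=Rt@H[:3,3]+p; d=r@(Rt@H[:3,:3]).T
    else:
        o=-c["R"].T@c["t"]; d=r@c["R"]
    s=(z-o[2])/d[:,2]
    return o+d*s[:,None]
def proj(name,X,pose=None):
    c=optics.get_calibration(name);K=c["intrinsics"];X=np.atleast_2d(X)
    if name=="wrist":
        H=c["hand_eye"]; p,rot=pose
        Rt=Ro.from_euler("xyz",rot).as_matrix()
        q=((X-p)@Rt-H[:3,3])@H[:3,:3]
    else: q=X@c["R"].T+c["t"]
    q=q@K.T
    return q[:,:2]/q[:,2:]
def toolshift(XY,yaw_tool=None,st=None):
    st=st or manip.read_state()
    Rt=Ro.from_euler("xyz",st["eef_rot"]).as_matrix()
    return Rt.T@(np.array(XY)-st["eef_pos"])
def snap(tag):
    s=manip.read_state(); p,d=optics.camera("wrist")
    cv2.imwrite(f"pics/{tag}.png",p[:,:,::-1]); np.savez(f"{tag}.npz",p=p,d=d,pos=s["eef_pos"],rot=s["eef_rot"])
    return s,p,d
def load(tag):
    z=np.load(tag+".npz"); return z["p"],z["d"],(z["pos"],z["rot"])
E
python3 - <<'E'
from h import *
for n,uv,z in [("small_nut",(381,242),11),("large_nut",(431,238),12),("sgauge",(284,189),28),("lgauge",(327,240),30),("valve",(272,244),36),("wedge",(383,186),20),("washer",(261,214),2),("tray c",(178,218),14),("tl",(134,176),16),("tr",(209,165),16),("bl",(146,271),16),("br",(222,259),16)]:
    print(n,cast("top",uv,z).round(1))
im=cv2.imread("pics/top0.png")
cv2.imwrite("pics/top0a.png",cv2.resize(im[150:290,120:260],None,fx=4,fy=4,interpolation=cv2.INTER_CUBIC))
cv2.imwrite("pics/top0b.png",cv2.resize(im[160:280,240:450],None,fx=3.8,fy=3.8,interpolation=cv2.INTER_CUBIC))
E
```

```text
small_nut [[ 448.3 -241.9   11. ]]
large_nut [[ 457.2 -372.2   12. ]]
sgauge [[590.5  10.8  28. ]]
lgauge [[453.  -99.5  30. ]]
valve [[443.6  42.7  36. ]]
wedge [[ 596.7 -252.5   20. ]]
washer [[528.5  73.9   2. ]]
tray c [[518.5 295.   14. ]]
tl [[635.5 419.   16. ]]
tr [[663.2 214.6  16. ]]
bl [[378.7 373.9  16. ]]
br [[407.9 174.9  16. ]]
```

View pics/top0a.png

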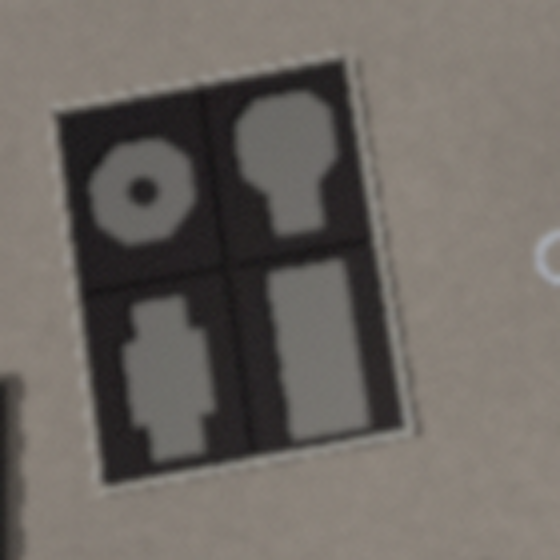

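View pics/top0b.png

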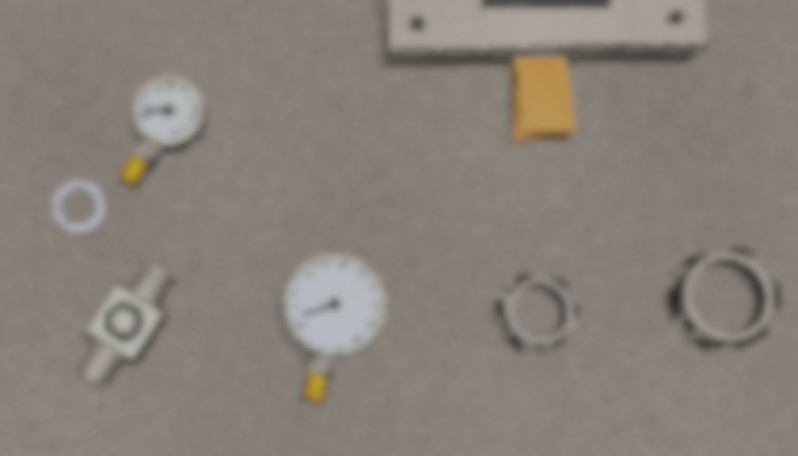

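jog_arm(
  deltas="-485 -130 -80 0 94; -485 -130 -80 0 94; -485 -130 -80 0 94; -485 -130 -80 0 94; -485 -130 -80 0 94; -485 -130 -80 0 94; -485 -130 -80 0 94; -485 -130 -80 0 94; -485 -130 -80 0 94; -485 -130 -80 0 94",
)

```text
clock: 1.4
eef_pos: [577.9, 278.3, 298.8]
eef_rot: [-3.141, -0.001, 2.876]
wrist_force: [0.2, 0.8, 0.2]
finger_gap: 94.1
```

```bash
python3 - <<'E'
from h import *
s,p,d=snap("w1"); print(s["clock"],s["eef_pos"],s["eef_rot"],s["joints"])
E
```

```text
1.4 [577.94862961 278.31428942 298.77806822] [-3.14104615e+00 -9.06316922e-04  2.87607200e+00] [ 3.91647411e-01  4.73457850e-01  1.10275612e+00  1.20969170e-04
  1.56643009e+00 -9.13629101e-01]
```

View pics/w1.png

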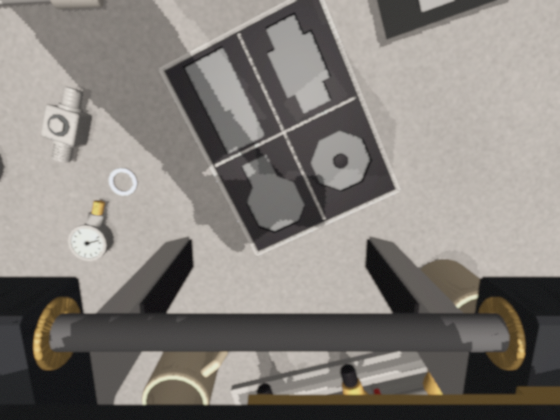

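```bash
python3 - <<'E'
from h import *
p,d,po=load("w1")
print("depth floor/ins/pocket", [d[y,x] for y,x in [(160,360),(130,300),(100,200),(60,295),(160,80)]])
names=["tl","bl","br","ctr"]
P=cast("wrist",[(163,69),(257,254),(396,188)],16,po);print(P.round(1))
c=cast("wrist",[(285,133)],14,po);print("ctr",c.round(1))
print(np.linalg.norm(P[0]-P[1]),np.linalg.norm(P[1]-P[2]))
g=cv2.cvtColor(p,cv2.COLOR_RGB2GRAY)
# wall corners -> poly mask, then otsu/local
g=cv2.GaussianBlur(g,(3,3),0)
cc=proj("wrist",np.r_[P,c],po)
th=cv2.adaptiveThreshold(g,255,cv2.ADAPTIVE_THRESH_MEAN_C,cv2.THRESH_BINARY,81,-6)
cv2.imwrite("pics/th1.png",np.hstack([th[:270,140:420],g[:270,140:420]]))
for q in [(341,160),(275,198),(230,95),(298,62)]: print(q,g[q[1],q[0]])
E
```

```text
depth floor/ins/pocket [np.float32(456.2707), np.float32(438.2386), np.float32(437.98685), np.float32(427.3968), np.float32(463.6971)]
[[414.5 178.5  16. ]
 [671.8 222.1  16. ]
 [631.5 422.2  16. ]]
ctr [[525.9 300.8  14. ]]
261.00044031928496 204.08049457992794
(341, 160) 66
(275, 198) 113
(230, 95) 175
(298, 62) 164
```

View pics/th1.png

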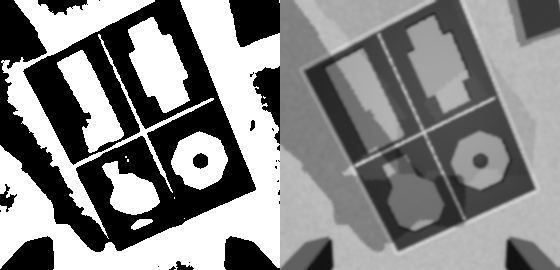

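```bash
python3 - <<'E'
from h import *
p,d,po=load("w1")
g=cv2.GaussianBlur(cv2.cvtColor(p,cv2.COLOR_RGB2GRAY),(3,3),0)
th=cv2.adaptiveThreshold(g,255,cv2.ADAPTIVE_THRESH_MEAN_C,cv2.THRESH_BINARY,81,-6)
th=cv2.morphologyEx(th,cv2.MORPH_OPEN,np.ones((5,5)))
cs,_=cv2.findContours(th,cv2.RETR_CCOMP,cv2.CHAIN_APPROX_NONE)
for c in cs:
    a=cv2.contourArea(c)
    if 150<a<9000:
        W=cast("wrist",c[:,0,:],9,po)[:,:2].astype(np.float32)
        r=cv2.minAreaRect(W); e=cv2.minEnclosingCircle(W)
        print(cv2.boundingRect(c),round(a),"rect",np.round(r[0],1),np.round(r[1],1),round(r[2],1),"circ",np.round(e[0],1),round(e[1],1))
print(cast("wrist",[(341,160)],9,po), cast("wrist",[(341,160)],11,po))
print("gauge",cast("wrist",[(87,242),(98,207)],28,po),"valve",cast("wrist",[(58,125)],41,po),cast("wrist",[(73,93),(61,158)],25,po))
E
```

```text
(156, 393, 38, 10) 262 rect [867.5  32.1] [57.9 16.5] 74.8 circ [871.9  30.9] 29.2
(272, 351, 288, 54) 6076 rect [931. 404.] [447.3  90.5] 72.3 circ [957.9 395.4] 223.9
(92, 351, 248, 55) 6426 rect [851.7 104.4] [372.6  96. ] 74.8 circ [850.7 104.6] 191.1
(0, 324, 25, 50) 761 rect [ 725.5 -173.5] [35.6 86. ] 64.1 circ [ 722.9 -179.2] 44.4
(537, 317, 23, 40) 719 rect [912.9 599.1] [32.4 65.8] 84.7 circ [913.8 605. ] 34.1
(457, 310, 69, 60) 2218 rect [903.9 518.8] [101.7  93.4] 0.9 circ [901.9 513.2] 62.8
(32, 307, 39, 64) 1618 rect [ 724.3 -110.8] [ 52.3 107.7] 57.5 circ [ 721.8 -114.8] 54.0
(453, 291, 25, 20) 248 rect [819.2 487.7] [18.7 41.5] 22.7 circ [820.7 488.4] 20.9
(411, 284, 37, 28) 497 rect [807.4 433.7] [69.  29.5] 38.2 circ [802.  440.5] 34.5
(243, 162, 56, 53) 1686 rect [588.9 265.5] [64.5 74.6] 85.0 circ [585.1 265.7] 44.2
(311, 132, 57, 57) 2285 rect [578.5 359.7] [69.8 70.1] 55.2 circ [578.4 359.6] 36.7
(332, 152, 17, 18) 202 rect [579.  360.9] [20.6 20.7] 30.8 circ [578.9 360.8] 11.3
(0, 127, 34, 84) 1398 rect [482.5 -51.5] [ 42.3 111.3] 64.1 circ [474.7 -67.6] 55.7
(
[... 279 characters left out ...]
t [393.8  30. ] [ 72.9 187.2] 89.2 circ [393.6  13. ] 93.6
(46, 113, 25, 25) 436 rect [441.   25.6] [29.6 28.7] 25.7 circ [441.   25.7] 15.4
(419, 0, 30, 11) 188 rect [429.7 506.8] [34.2 10.6] 74.8 circ [425.6 507.9] 17.1
(302, 260, 33, 18) 318 rect [721.5 297.3] [27.1 41.3] 30.1 circ [721.9 296.3] 22.9
(155, 0, 138, 55) 3387 rect [388.3 262.9] [160.7  58.8] 74.8 circ [361.7 270.2] 80.3
[[578.28525872 362.10694233   9.        ]] [[577.99612015 361.81873408  11.        ]]
gauge [[592.65549927  12.72686686  28.        ]
 [552.25064208  44.76888426  28.        ]] valve [[445.9608647   44.65191601  41.        ]] [[413.64335294  67.65769318  25.        ]
 [481.58846352  22.39256501  25.        ]]
```

jog_arm(
  deltas="-12 -533 100 1.305 94; -12 -533 100 1.305 94; -12 -533 100 1.305 94; -12 -533 100 1.305 94; -12 -533 100 1.305 94; -12 -533 100 1.305 94; -12 -533 100 1.305 94; -12 -533 100 1.305 94; -12 -533 100 1.305 94; -12 -533 100 1.305 94",
)

```text
clock: 2.7
eef_pos: [449.2, -239.6, 198.9]
eef_rot: [-3.141, -0.0, 1.57]
wrist_force: [-0.0, 0.6, 1.0]
finger_gap: 94.3
```

```bash
python3 - <<'E'
from h import *
s,p,d=snap("w2"); print(s["clock"],s["eef_pos"],s["eef_rot"],s["joints"])
E
```

```text
2.7 [ 449.18409887 -239.63380109  198.91380952] [-3.14080133e+00 -4.42753936e-04  1.57022026e+00] [-5.62005865e-01  2.27806648e-01  1.66128957e+00 -4.89530417e-05
  1.25340200e+00 -5.61414673e-01]
```

View pics/w2.png

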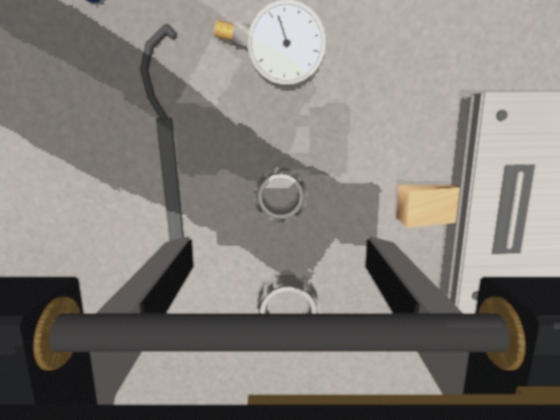

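```bash
python3 - <<'E'
from h import *
p,d,po=load("w2")
print("nut",cast("wrist",[(280,196),(255,196),(305,196)],22,po).round(1))
print("big",cast("wrist",[(288,310)],24,po).round(1))
hsv=cv2.cvtColor(p,cv2.COLOR_RGB2HSV)
m=cv2.inRange(hsv,(8,90,120),(30,255,255)); m[:150]=0; m[240:]=0
ys,xs=np.nonzero(m); print(xs.min(),xs.max(),ys.min(),ys.max())
print("depths",d[205,410],d[205,430],d[205,450], d[196,330], d[200,500])
# depth to world of wedge pixels & nut
K=optics.get_calibration("wrist")["intrinsics"];H=optics.get_calibration("wrist")["hand_eye"]
def w(xs,ys):
    z=d[ys,xs].astype(float); q=np.c_[xs,ys,np.ones(len(xs))]@np.linalg.inv(K).T*z[:,None]
    return (q@H[:3,:3].T+H[:3,3])@Ro.from_euler("xyz",po[1]).as_matrix().T+po[0]
W=w(xs,ys); top=W[W[:,2]>15]
print(top.min(0),top.max(0)); r=cv2.minAreaRect(top[:,:2].astype(np.float32)); print(r)
yy,xx=np.mgrid[165:232,245:318]; N=w(xx.ravel(),yy.ravel()); T=N[(N[:,2]>17)&(N[:,2]<30)]
print(len(T),T[:,2].mean(), cv2.minEnclosingCircle(T[:,:2].astype(np.float32)), N[:,2].min())
yy,xx=np.mgrid[100:290,480:540]; N=w(xx.ravel(),yy.ravel()); print("cover z",np.percentile(N[:,2],[5,50,95]))
E
```

```text
nut [[ 450.7 -241.6   22. ]
 [ 425.7 -241.6   22. ]
 [ 475.7 -241.6   22. ]]
big [[ 459.4 -366.8   24. ]]
398 458 185 224
depths 337.7424 344.41504 353.48956 370.6568 336.69122
[ 450.19017499 -268.17530446   15.10522273] [ 631.04366549 -170.73804306  364.05746679]
((536.3494873046875, -227.74618530273438), (51.005615234375, 200.22943115234375), 70.80033111572266)
1004 21.135657573380556 ((450.6721496582031, -242.18775939941406), 27.14202308654785) -2.6578296975501416
cover z [ 31.06672218  33.98420091 289.03516365]
```

jog_arm(
  deltas="-2.4 1.5 60 0 80; -2.4 1.5 115 0 80; -2.4 1.5 155 0 80; -2.4 1.5 173 0 80; -2.4 1.5 173 0 80; -2.4 1.5 173 0 45; -2.4 1.5 173 0 45; -2.4 1.5 173 0 45; -2.4 1.5 173 0 45; -2.4 1.5 173 0 45",
  squeeze=30,
)

```text
clock: 4.0
eef_pos: [451.8, -241.6, 27.2]
eef_rot: [3.141, 0.0, 1.572]
wrist_force: [-2.2, 2.9, 6.6]
finger_gap: 53.4
```

```bash
cat >> h.py <<'E'
def world(d,xs,ys,po):
    K=optics.get_calibration("wrist")["intrinsics"];H=optics.get_calibration("wrist")["hand_eye"]
    xs=np.asarray(xs).ravel();ys=np.asarray(ys).ravel()
    z=d[ys,xs].astype(float); q=np.c_[xs,ys,np.ones(len(xs))]@np.linalg.inv(K).T*z[:,None]
    return (q@H[:3,:3].T+H[:3,3])@Ro.from_euler("xyz",po[1]).as_matrix().T+po[0]
E
python3 - <<'E'
from h import *
p,d,po=load("w1")
def med(x,y,r=4):
    yy,xx=np.mgrid[y-r:y+r+1,x-r:x+r+1]; return np.median(world(d,xx,yy,po),0).round(1)
for n,q in dict(table=(130,230),table2=(420,150),nutp=(360,160),gp=(275,200),wp=(225,90),vp=(298,60),ins=(340,115),ins2=(270,110)).items(): print(n,med(*q))
print(manip.read_state())
E
```

```text
table [ 5.963e+02  5.890e+01 -3.000e-01]
table2 [ 5.934e+02  4.669e+02 -2.000e-01]
nutp [584.3 386.7   5.8]
gp [606.9 265.4   6. ]
wp [455.1 242.3   6.2]
vp [445.3 339.    5.9]
ins [521.9 372.4  16.2]
ins2 [493.1 290.4  15.6]
{'clock': 4.0, 'joints': array([-5.62586175e-01,  4.68009696e-01,  1.79143807e+00,  2.00574680e-04,
        8.81422993e-01, -5.63530177e-01]), 'qd': array([ 0.00060086, -0.00161329, -0.00058184,  0.00047613, -0.00069056,
       -0.00028585]), 'effort': array([ -0.49373897, -50.90811968, -25.90359628,  -0.13941444,
        -0.70494773,  -0.06782368]), 'eef_pos': array([ 451.84681911, -241.60009347,   27.18621305]), 'eef_rot': array([3.14089967e+00, 2.54691379e-04, 1.57161272e+00]), 'wrist_force': array([-2.16789164,  2.8716557 ,  6.62923954]), 'moment': array([ 0.30316521,  0.56240712, -0.06649629]), 'finger_gap': 53.41459673367908}
```

jog_arm(
  deltas="0 0 -30 0 45; 0 0 -60 0 45; 0 0 -90 0 45; 0 0 -110 0 45; 0 0 -120 0 45; 0 0 -120 0 45; 40 0 -120 0 45; 90 0 -120 0 45; 140 0 -120 0 45; 190 0 -120 0 45",
)

```text
clock: 5.25
eef_pos: [450.8, -50.0, 145.5]
eef_rot: [-3.14, -0.0, 1.571]
wrist_force: [0.7, 0.4, -2.3]
finger_gap: 53.2
```

jog_arm(
  deltas="50 16 0 0 45; 100 31 0 0 45; 150 47 0 0 45; 200 62 0 0 45; 250 78 0 0 45; 300 93 0 0 45; 350 109 0 0 45; 395 123 0 0 45; 412 128 40 0 45; 412 128 50 0 45",
)

```text
clock: 6.5
eef_pos: [577.3, 360.6, 91.8]
eef_rot: [-3.136, 0.003, 1.573]
wrist_force: [-0.3, -1.2, -2.1]
finger_gap: 53.0
```

```bash
python3 - <<'E'
from h import *
s,p,d=snap("w3"); print(s["clock"],s["eef_pos"],s["eef_rot"],s["joints"])
E
```

```text
6.5 [577.30874924 360.59903374  91.83054571] [-3.13586827  0.00314038  1.57312441] [5.04529295e-01 7.09418289e-01 1.21810897e+00 3.06393740e-06
 1.22059459e+00 5.02209144e-01]
```

View pics/w3.png

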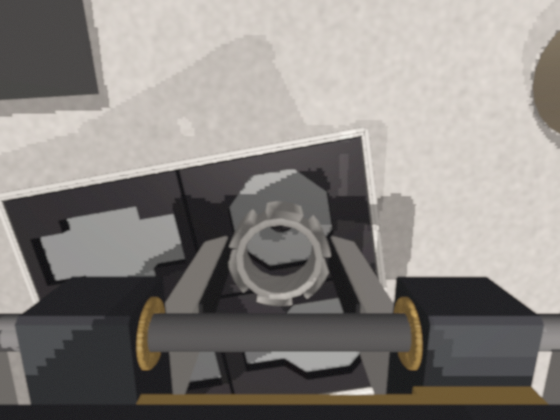

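```bash
python3 - <<'E'
from h import *
p,d,po=load("w3")
print(cast("wrist",[(230,215),(330,215),(280,171)],11,po).round(1))
print("corners wall",cast("wrist",[(364,131)],16,po).round(1))
print("nut",cast("wrist",[(280,260)],100-14-13+22+ -8,po).round(1))
E
```

```text
[[541.8 364.   11. ]
 [614.7 364.3  11. ]
 [578.2 396.3  11. ]]
corners wall [[634.7 424.2  16. ]]
nut [[578.6 360.3  87. ]]
```

jog_arm(
  deltas="0 0 25 0 45; 0 0 45 0 45; 0 0 57 0 45; 0 0 62 0 45; 0 0 62.5 0 45; 0 0 62.5 0 45; 0 0 62.5 0 45; 0 0 62.5 0 45; 0 0 62.5 0 45; 0 0 62.5 0 45",
)

```text
clock: 7.8
eef_pos: [579.0, 360.6, 34.0]
eef_rot: [3.142, 0.0, 1.572]
wrist_force: [-0.3, -0.0, -2.4]
finger_gap: 53.0
```

jog_arm(
  deltas="0 0 1 0 45; 0 0 1 0 45; 0 0 1 0 70; 0 0 1 0 70; 0 0 1 0 70; 0 0 1 0 70; 0 0 -40 0 70; 0 0 -80 0 70; 0 0 -115 0 70; 0 0 -115 0 70",
)

```text
clock: 9.05
eef_pos: [580.0, 361.1, 152.2]
eef_rot: [3.137, -0.002, 1.572]
wrist_force: [0.6, 0.2, -0.6]
finger_gap: 70.0
```

```bash
python3 - <<'E'
from h import *
s,p,d=snap("w4"); print(s["clock"],s["eef_pos"],s["eef_rot"],s["wrist_force"],s["finger_gap"])
E
```

```text
9.05 [579.97290447 361.13212843 152.20131641] [ 3.13701823e+00 -2.48113477e-03  1.57181522e+00] [ 0.63091538  0.23060682 -0.5580388 ] 70.0080961965235
```

View pics/w4.png

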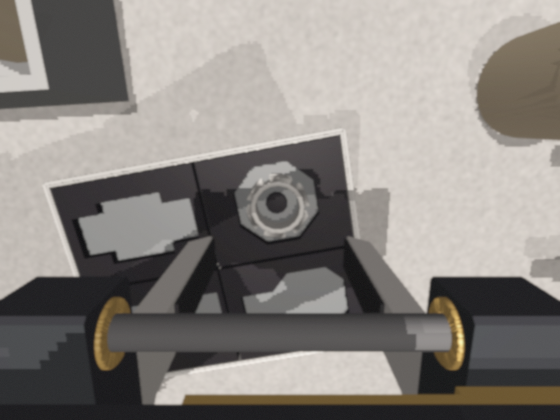

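jog_arm(
  deltas="-50 0 -20 -0.1 94; -110 3 -40 -0.28 94; -170 6 -40 -0.46 94; -230 9 -40 -0.64 94; -290 12 -40 -0.82 94; -349 12 -40 -0.968 94; -349 12 -40 -0.968 94; -349 12 -40 -0.968 94; -349 12 -40 -0.968 94; -349 12 -40 -0.968 94",
)

```text
clock: 10.35
eef_pos: [591.3, 12.7, 188.7]
eef_rot: [-3.141, -0.0, 2.541]
wrist_force: [0.1, 0.1, 0.0]
finger_gap: 94.0
```

```bash
python3 - <<'E'
from h import *
s,p,d=snap("w5"); print(s["clock"],s["eef_pos"],s["eef_rot"],s["wrist_force"],s["finger_gap"])
E
```

```text
10.35 [591.30678887  12.67028656 188.73502626] [-3.14145048e+00 -2.48042866e-04  2.54078989e+00] [0.1183646  0.07736282 0.03977706] 93.99638474601326
```

View pics/w5.png

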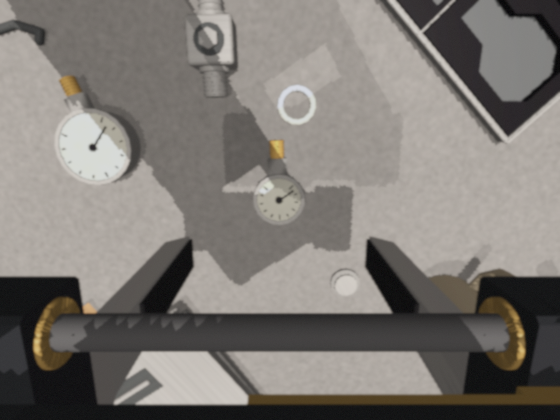

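```bash
python3 - <<'E'
from h import *
p,d,po=load("w5")
a=cast("wrist",[(279,199.5),(253,199.5),(305,199.5)],28,po);print(a.round(1))
b=cast("wrist",[(277.5,146),(277.5,141)],14,po); print(b.round(1), np.arctan2(*(a[0]-b[0])[[1,0]]))
c=cast("wrist",[(346,280)],12,po); print("cap",c.round(1), toolshift(c[0]))
print("gauge",toolshift(a[0]))
yy,xx=np.mgrid[178:223,255:303]; N=world(d,xx,yy,po); T=N[(N[:,2]>24)&(N[:,2]<32)]; print(T[:,2].mean(),cv2.minEnclosingCircle(T[:,:2].astype(np.float32)))
yy,xx=np.mgrid[15:62,188:236]; N=world(d,xx,yy,po); T=N[(N[:,2]>30)&(N[:,2]<45)]; print("valve",T[:,2].mean(),cv2.minAreaRect(T[:,:2].astype(np.float32)))
print("seat",cast("wrist",[(512,55)],8,po))
E
```

```text
[[593.9  11.7  28. ]
 [579.9  -8.8  28. ]
 [608.   32.2  28. ]]
[[552.2  38.5  14. ]
 [548.3  41.2  14. ]] -0.5718822824870101
cap [[709.1  19.   12. ]] [-93.56072543  71.95473496 176.79988177]
gauge [ -2.61884636   0.80733228 160.82009365]
27.087975113814675 ((593.568115234375, 10.71239185333252), 24.838665008544922)
valve 36.81914997660946 ((445.4020690917969, 42.8120002746582), (38.30557632446289, 36.27785110473633), 55.701072692871094)
seat [[606.53509698 263.33630658   8.        ]]
```

jog_arm(
  deltas="-2.8 0.5 60 -0.03 80; -2.8 0.5 115 -0.03 80; -2.8 0.5 148 -0.03 80; -2.8 0.5 162 -0.03 80; -2.8 0.5 162 -0.03 80; -2.8 0.5 162 -0.03 42; -2.8 0.5 162 -0.03 42; -2.8 0.5 162 -0.03 42; -2.8 0.5 162 -0.03 42; -2.8 0.5 162 -0.03 42",
  squeeze=30,
)

```text
clock: 11.65
eef_pos: [594.2, 10.4, 27.5]
eef_rot: [3.141, 0.001, 2.57]
wrist_force: [-0.3, 0.4, 5.6]
finger_gap: 49.4
```

jog_arm(
  deltas="0 0 -30 0 42; 0 0 -65 0 42; 0 0 -95 0 42; 15 25 -100 -0.05 42; 37 65 -100 -0.2 42; 60 107 -100 -0.35 42; 83 150 -100 -0.5 42; 105 192 -100 -0.63 42; 120 216 -100 -0.73 42; 125 226 -100 -0.754 42",
)

```text
clock: 12.9
eef_pos: [610.7, 269.4, 126.4]
eef_rot: [-3.141, -0.001, -2.957]
wrist_force: [0.2, -0.9, -1.5]
finger_gap: 49.2
```

jog_arm(
  deltas="0 0 0 0 42; 0 0 0 0 42; 0 0 0 0 42; 0 0 0 0 42; 0 0 10 0 42; 0 0 20 0 42; 0 0 20 0 42; 0 0 20 0 42; 0 0 20 0 42; 0 0 20 0 42",
)

```text
clock: 14.15
eef_pos: [611.2, 268.1, 107.2]
eef_rot: [3.142, 0.0, -2.959]
wrist_force: [-0.1, -0.8, -1.4]
finger_gap: 49.3
```

```bash
python3 - <<'E'
from h import *
s,p,d=snap("w6"); print(s["clock"],s["eef_pos"],s["eef_rot"],s["wrist_force"],s["finger_gap"])
E
```

```text
14.15 [611.22818322 268.14419579 107.23330798] [ 3.14154950e+00  4.12013051e-04 -2.95940545e+00] [-0.06461369 -0.79351334 -1.44147566] 49.26741431981299
```

View pics/w6.png

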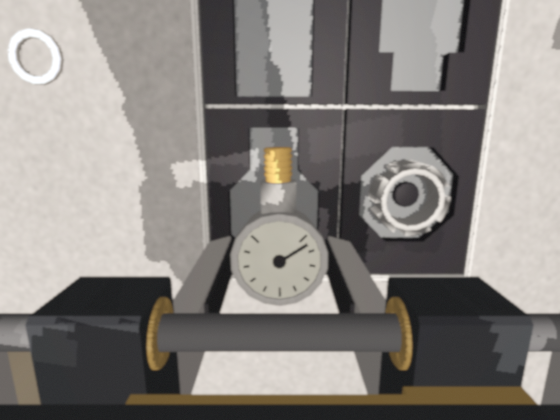

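```bash
python3 - <<'E'
from h import *
p,d,po=load("w6")
t=np.array([-.983,-.181]); n=np.array([.181,-.983])
for z in (6,16):
  for uv in [(273.5,127),(250,150),(297,150),(231,200),(317,200)]:
    X=cast("wrist",[uv],z,po)[0]; r=X[:2]-np.array([611.2,268.1]); print(z,uv,X.round(1),"along stem",round(r@t,1),"side",round(r@n,1))
E
```

```text
6 (273.5, 127) [548.  252.6   6. ] along stem 64.9 side 3.8
6 (250, 150) [567.9 238.1   6. ] along stem 48.0 side 21.6
6 (297, 150) [561.4 273.    6. ] along stem 48.0 side -13.8
6 (231, 200) [608.7 229.8   6. ] along stem 9.4 side 37.2
6 (317, 200) [596.5 295.8   6. ] along stem 9.4 side -29.9
16 (273.5, 127) [547.9 252.7  16. ] along stem 65.1 side 3.7
16 (250, 150) [567.  238.8  16. ] along stem 48.8 side 20.8
16 (297, 150) [560.8 272.4  16. ] along stem 48.8 side -13.3
16 (231, 200) [606.3 230.7  16. ] along stem 11.6 side 35.8
16 (317, 200) [594.6 294.3  16. ] along stem 11.6 side -28.8
```

jog_arm(
  deltas="0 -3 25 0 42; 0 -3 50 0 42; 0 -3 65 0 42; 0 -3 72 0 42; 0 -3 73.5 0 42; 0 -3 73.5 0 42; 0 -3 73.5 0 42; 0 -3 73.5 0 42; 0 -3 73.5 0 42; 0 -3 73.5 0 42",
)

```text
clock: 15.45
eef_pos: [611.7, 265.2, 33.5]
eef_rot: [3.142, 0.0, -2.959]
wrist_force: [-0.6, -0.5, 0.1]
finger_gap: 49.4
```

jog_arm(
  deltas="0 0 0 0 66; 0 0 0 0 66; 0 0 0 0 66; 0 0 0 0 66; 0 0 -40 0 66; 0 0 -90 0 66; 0 0 -140 0 66; 0 0 -150 0 66; 0 0 -150 0 66; 0 0 -150 0 66",
)

```text
clock: 16.7
eef_pos: [611.1, 265.0, 181.5]
eef_rot: [-3.141, -0.003, -2.959]
wrist_force: [-0.6, 0.1, 0.0]
finger_gap: 66.3
```

```bash
python3 - <<'E'
from h import *
s,p,d=snap("w7"); print(s["clock"],s["eef_pos"],s["eef_rot"],s["wrist_force"],s["finger_gap"])
E
```

```text
16.7 [611.12211315 264.98763405 181.47507133] [-3.14111154e+00 -2.79267333e-03 -2.95939915e+00] [-0.64254233  0.13528333  0.04050764] 66.32027428648145
```

View pics/w7.png

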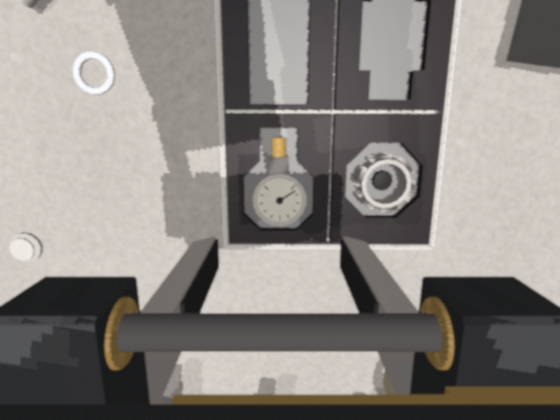

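```bash
python3 - <<'E'
from h import *
p,d,po=load("w7")
def pl(x0,x1,y0,y1,lo,hi):
    yy,xx=np.mgrid[y0:y1,x0:x1]; N=world(d,xx,yy,po); T=N[(N[:,2]>lo)&(N[:,2]<hi)]
    A=np.c_[T[:,:2]-T[:,:2].mean(0),np.ones(len(T))]; c=np.linalg.lstsq(A,T[:,2],rcond=None)[0]
    print(c.round(3),cv2.minEnclosingCircle(T[:,:2].astype(np.float32)))
pl(258,300,178,222,30,38); pl(358,412,158,212,23,33)
E
```

```text
[-0.0000e+00  1.0000e-03  3.3034e+01] ((611.6868896484375, 265.269775390625), 24.9923038482666)
[-2.0000e-03 -3.0000e-03  2.7099e+01] ((579.8645629882812, 359.49798583984375), 27.200441360473633)
```

jog_arm(
  deltas="40 -37 -8 0.1 94; 80 -74 -8 0.28 94; 120 -111 -8 0.45 94; 160 -148 -8 0.62 94; 190 -176 -8 0.72 94; 203 -188 -8 0.774 94; 203 -188 -8 0.774 94; 203 -188 -8 0.774 94; 203 -188 -8 0.774 94; 203 -188 -8 0.774 94",
)

```text
clock: 18.0
eef_pos: [446.3, 44.0, 191.3]
eef_rot: [-3.141, -0.0, 2.551]
wrist_force: [0.9, -0.2, 0.1]
finger_gap: 94.0
```

```bash
python3 - <<'E'
from h import *
s,p,d=snap("w8"); print(s["clock"],s["eef_pos"],s["eef_rot"],s["wrist_force"],s["finger_gap"])
E
```

```text
18.0 [446.3151406   43.96069137 191.26305309] [-3.14142220e+00 -3.12507314e-04  2.55095274e+00] [ 0.88701718 -0.19914604  0.0655083 ] 94.03182132659936
```

View pics/w8.png

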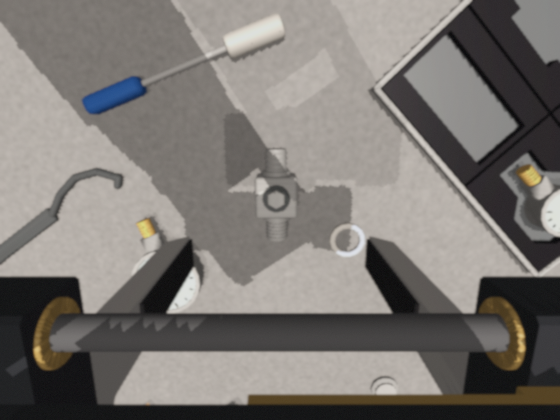

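```bash
python3 - <<'E'
from h import *
p,d,po=load("w8")
for n,uv,z in [("bolt",(276.5,198),41),("blk l",(257,198),36),("blk r",(296.5,198),36),("stub a",(276,152),20),("stub b",(276,238),20),("washer",(348,240),2),("washer l",(331,240),2),("LG",(165,280),30),("LG r",(200,280),30)]:
    X=cast("wrist",[uv],z,po)[0]; print(n,X.round(1),toolshift(X).round(1))
E
```

```text
bolt [444.6  43.1  41. ] [  1.   -1.5 150.3]
blk l [435.2  27.3  36. ] [-1.000e-01 -1.980e+01  1.553e+02]
blk r [455.9  58.1  36. ] [-1.000e-01  1.720e+01  1.553e+02]
stub a [410.7  65.2  20. ] [ 41.4  -2.1 171.3]
stub b [482.3  17.   20. ] [-44.9  -2.2 171.3]
washer [532.   76.1   2. ] [-53.2  74.6 189.3]
washer l [521.8  61.1   2. ] [-53.2  56.4 189.3]
LG [454.  -99.5  30. ] [ -86.3 -114.8  161.3]
LG r [473.7 -70.1  30. ] [-86.3 -79.3 161.3]
```

jog_arm(
  deltas="-0.5 -1.6 60 0 80; -0.5 -1.6 115 0 80; -0.5 -1.6 150 0 80; -0.5 -1.6 162.5 0 80; -0.5 -1.6 162.5 0 80; -0.5 -1.6 162.5 0 32; -0.5 -1.6 162.5 0 32; -0.5 -1.6 162.5 0 32; -0.5 -1.6 162.5 0 32; -0.5 -1.6 162.5 0 32",
  squeeze=35,
)

```text
clock: 19.3
eef_pos: [445.7, 41.9, 29.1]
eef_rot: [3.142, 0.0, 2.55]
wrist_force: [-1.2, -1.3, 4.3]
finger_gap: 39.6
```

jog_arm(
  deltas="0 0 -30 0 32; 0 0 -65 0 32; 0 0 -95 0 32; 20 30 -100 -0.1 32; 50 78 -100 -0.25 32; 80 126 -100 -0.4 32; 110 173 -100 -0.55 32; 138 217 -100 -0.68 32; 155 243 -100 -0.76 32; 158 248 -100 -0.774 32",
)

```text
clock: 20.55
eef_pos: [452.2, 337.2, 128.3]
eef_rot: [-3.141, -0.001, -2.957]
wrist_force: [-0.3, -0.6, -2.3]
finger_gap: 39.9
```

jog_arm(
  deltas="0 0 0 0 32; 0 0 0 0 32; 0 0 10 0 32; 0 0 20 0 32; 0 0 20 0 32; 0 0 20 0 32; 0 0 20 0 32; 0 0 20 0 32; 0 0 20 0 32; 0 0 20 0 32",
)

```text
clock: 21.8
eef_pos: [452.8, 335.9, 109.0]
eef_rot: [3.142, 0.0, -2.959]
wrist_force: [0.7, -0.0, -2.1]
finger_gap: 39.8
```

```bash
python3 - <<'E'
from h import *
s,p,d=snap("w9"); print(s["clock"],s["eef_pos"],s["eef_rot"],s["wrist_force"],s["finger_gap"])
E
```

```text
21.8 [452.83621248 335.85874535 108.98083691] [ 3.14158687e+00  3.21041416e-05 -2.95939642e+00] [ 0.73075609 -0.01602667 -2.08302489] 39.816855840587344
```

View pics/w9.png

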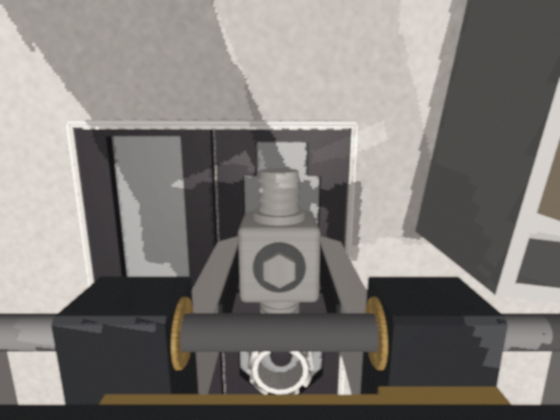

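```bash
python3 - <<'E'
from h import *
p,d,po=load("w9")
t=np.array([-.983,-.181]); n=np.array([.181,-.983])
for z in (6,16):
  for uv in [(282,142),(258,160),(307,160),(245,185),(319,185),(282,177)]:
    X=cast("wrist",[uv],z,po)[0]; r=X[:2]-po[0][:2]; print(z,uv,X.round(1),"along",round(r@t,1),"side",round(r@n,1))
# valve in hand
X=cast("wrist",[(279,268)],109-29+41,po)[0]; r=X[:2]-po[0][:2];print(X,r@t,r@n)
E
```

```text
6 (282, 142) [399.3 328.5   6. ] along 54.0 side -2.5
6 (258, 160) [415.9 312.9   6. ] along 40.4 side 15.9
6 (307, 160) [409.2 349.8   6. ] along 40.4 side -21.6
6 (245, 185) [436.9 306.2   6. ] along 21.0 side 26.2
6 (319, 185) [426.5 362.9   6. ] along 21.0 side -31.3
6 (282, 177) [425.5 333.4   6. ] along 27.3 side -2.5
16 (282, 142) [398.8 328.3  16. ] along 54.5 side -2.4
16 (258, 160) [414.8 313.3  16. ] along 41.4 side 15.3
16 (307, 160) [408.3 348.8  16. ] along 41.4 side -20.8
16 (245, 185) [435.  306.9  16. ] along 22.8 side 25.3
16 (319, 185) [424.9 361.4  16. ] along 22.8 side -30.1
16 (282, 177) [424. 333.  16.] along 28.8 side -2.4
[451.28581396 335.67025708 121.        ] 1.558158117269424 -0.09533815742553056
```

jog_arm(
  deltas="-0.5 2.2 25 0 32; -0.5 2.2 50 0 32; -0.5 2.2 65 0 32; -0.5 2.2 72 0 32; -0.5 2.2 74 0 32; -0.5 2.2 74 0 32; -0.5 2.2 74 0 32; -0.5 2.2 74 0 32; -0.5 2.2 74 0 32; -0.5 2.2 74 0 32",
)

```text
clock: 23.1
eef_pos: [453.0, 338.2, 35.2]
eef_rot: [3.141, 0.0, -2.959]
wrist_force: [-0.0, 0.2, 1.1]
finger_gap: 39.7
```

jog_arm(
  deltas="0 0 0 0 58; 0 0 0 0 58; 0 0 0 0 58; 0 0 0 0 58; 0 0 -40 0 58; 0 0 -90 0 58; 0 0 -140 0 58; 0 0 -160 0 70; 0 0 -165 0 70; 0 0 -165 0 70",
)

```text
clock: 24.35
eef_pos: [452.7, 338.0, 199.2]
eef_rot: [-3.141, -0.001, -2.959]
wrist_force: [-0.4, -0.8, -0.5]
finger_gap: 69.9
```

```bash
python3 - <<'E'
from h import *
s,p,d=snap("w10"); print(s["clock"],s["eef_pos"],s["eef_rot"],s["wrist_force"],s["finger_gap"])
E
```

```text
24.35 [452.72782945 337.9916157  199.16579759] [-3.14121825e+00 -8.62618534e-04 -2.95937453e+00] [-0.3985271  -0.81356919 -0.52125011] 69.85894439261872
```

View pics/w10.png

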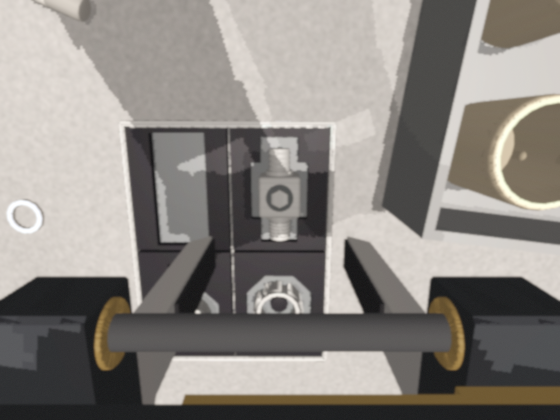

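jog_arm(
  deltas="-4 -60 0 0 94; -4 -120 0 0 94; -4 -180 0 0.05 94; -4 -240 0 0.1 94; -4 -300 0 0.15 94; -4 -360 0 0.18 94; -4 -420 0 0.18 94; -4 -480 0 0.18 94; -4 -540 0 0.18 94; -4 -598 0 0.18 94",
)

```text
clock: 25.65
eef_pos: [565.0, -251.2, 198.5]
eef_rot: [3.141, -0.002, -3.14]
wrist_force: [0.3, 1.1, 0.5]
finger_gap: 93.9
```

jog_arm(
  deltas="0 0 0 0 94; 0 0 0 0 94; 0 0 0 0 94; 0 0 0 0 94; 0 0 0 0 94; 0 0 0 0 94; 0 0 0 0 94; 0 0 0 0 94; 0 0 0 0 94; 0 0 0 0 94",
)

```text
clock: 26.9
eef_pos: [565.2, -249.3, 199.9]
eef_rot: [3.142, -0.0, -3.139]
wrist_force: [-0.4, -0.5, -0.6]
finger_gap: 94.2
```

```bash
python3 - <<'E'
from h import *
s,p,d=snap("w11"); print(s["clock"],s["eef_pos"],s["eef_rot"],s["wrist_force"],s["finger_gap"])
E
```

```text
26.9 [ 565.19835866 -249.28320176  199.92102744] [ 3.14158800e+00 -5.90877762e-05 -3.13945522e+00] [-0.43529113 -0.46408447 -0.56813625] 94.16359699985115
```

View pics/w11.png

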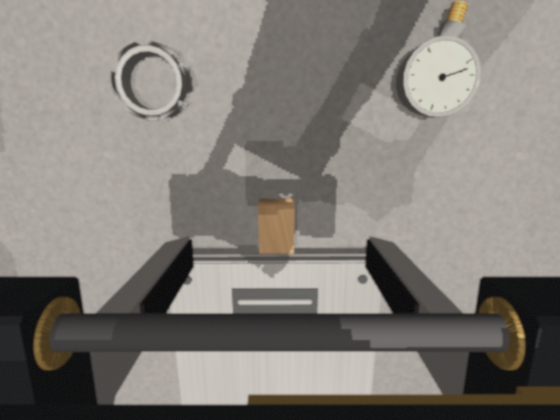

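```bash
python3 - <<'E'
from h import *
p,d,po=load("w11")
hsv=cv2.cvtColor(p,cv2.COLOR_RGB2HSV)
m=cv2.inRange(hsv,(8,90,60),(30,255,255)); m[:190]=0; m[258:]=0; m[:,:240]=0; m[:,310:]=0
for r in (200,205,212,220,230,240,250):
    xs=np.nonzero(m[r])[0]
    if len(xs)==0: continue
    e=[]
    for x in (xs[0],xs[-1]+1):
        z=35.
        for _ in range(1):
            # intersect with sloped top: iterate z=35-0.3*(x-x0)
            for _ in range(10):
                X=cast("wrist",[(x-.5,r)],z,po)[0]; z=35-0.3*(X[0]-563)
        e.append(X.round(1))
    print(r,xs[0],xs[-1],e, (e[0]+e[1])/2)
ys,xs=np.nonzero(m); print(ys.min(),ys.max())
yy,xx=np.mgrid[198:254,262:292]; N=world(d,xx,yy,po); print(N[:,2].max(), N[N[:,2]>30][:,0].min())
for r in range(196,256,8): print(r, world(d,[276],[r],po).round(1))
# cover edge
print("cover edge pts",cast("wrist",[(190,249),(370,248)],36,po).round(1),cast("wrist",[(187,281),(363,279)],40,po).round(1))
E
```

```text
200 260 292 [array([ 570.1, -267.9,   32.9]), array([ 570.1, -235.7,   32.9])] [ 570.1 -251.8   32.9]
205 258 293 [array([ 575.5, -270. ,   31.2]), array([ 575.5, -234.6,   31.3])] [ 575.5  -252.3    31.25]
212 259 293 [array([ 583.2, -269.2,   28.9]), array([ 583.1, -234.4,   29. ])] [ 583.15 -251.8    28.95]
220 259 293 [array([ 592.2, -269.5,   26.2]), array([ 592.2, -234.2,   26.3])] [ 592.2  -251.85   26.25]
230 259 293 [array([ 603.9, -269.8,   22.7]), array([ 603.8, -233.9,   22.8])] [ 603.85 -251.85   22.75]
240 260 292 [array([ 615.9, -269.1,   19.1]), array([ 615.8, -234.7,   19.2])] [ 615.85 -251.9    19.15]
250 260 292 [array([ 628.4, -269.5,   15.4]), array([ 628.3, -234.4,   15.4])] [ 628.35 -251.95   15.4 ]
199 253
365.0387740655135 497.19133430982714
196 [[ 572.7 -252.1    1.2]]
204 [[ 575.3 -251.9   27.6]]
212 [[ 582.1 -251.8   33.1]]
220 [[ 590.6 -251.8   31.8]]
228 [[ 600.2 -251.9   27.5]]
236 [[ 609.4 -251.9   25.3]]
244 [[ 619.7 -251.9   20.6]]
252 [[ 629.6 -251.9   17.9]]
cover edge pts [[ 619.7 -337.7   36. ]
 [ 618.3 -157.9   36. ]] [[ 652.5 -341.7   40. ]
 [ 650.  -164.    40. ]]
```

jog_arm(
  deltas="-38 -2.6 50 0 80; -38 -2.6 105 0 70; -38 -2.6 150 0 70; -38 -2.6 172 0 70; -38 -2.6 172.5 0 70; -38 -2.6 172.5 0 28; -38 -2.6 172.5 0 28; -38 -2.6 172.5 0 28; -38 -2.6 172.5 0 28; -38 -2.6 172.5 0 28",
  squeeze=60,
)

```text
clock: 28.2
eef_pos: [603.4, -252.0, 28.0]
eef_rot: [-3.141, 0.001, -3.139]
wrist_force: [-1.3, -0.1, 5.8]
finger_gap: 35.3
```

Gripped at the right width. Now pull slowly along tool +x (world −x).

jog_arm(
  deltas="4 0 0 0 28; 9 0 0 0 28; 14 0 0 0 28; 19 0 0 0 28; 24 0 0 0 28; 29 0 0 0 28; 35 0 0 0 28; 41 0 0 0 28; 47 0 0 0 28; 52 0 0 0 28",
)

```text
clock: 29.45
eef_pos: [551.5, -252.0, 28.0]
eef_rot: [-3.141, 0.002, -3.139]
wrist_force: [3.3, 0.9, 5.7]
finger_gap: 35.8
```

jog_arm(
  deltas="8 0 0 0 28; 16 0 0 0 28; 24 0 0 0 28; 30 0 0 0 28; 30 0 0 0 28; 30 0 -10 0 28; 30 0 -40 0 28; 30 0 -75 0 28; 30 0 -90 0 28; 30 0 -90 0 28",
)

```text
clock: 30.7
eef_pos: [521.3, -252.0, 117.8]
eef_rot: [-3.141, 0.001, -3.139]
wrist_force: [-0.0, 1.3, -0.9]
finger_gap: 35.6
```

```bash
python3 - <<'E'
from h import *
s,p,d=snap("w12"); print(s["clock"],s["eef_pos"],s["eef_rot"],s["wrist_force"],s["finger_gap"],s["moment"])
E
```

```text
30.7 [ 521.26273574 -251.99943963  117.77926383] [-3.14118330e+00  7.21292631e-04 -3.13937218e+00] [-0.03269956  1.30620396 -0.86619431] 35.597462633989544 [0.01943579 0.03447987 0.02637887]
```

View pics/w12.png

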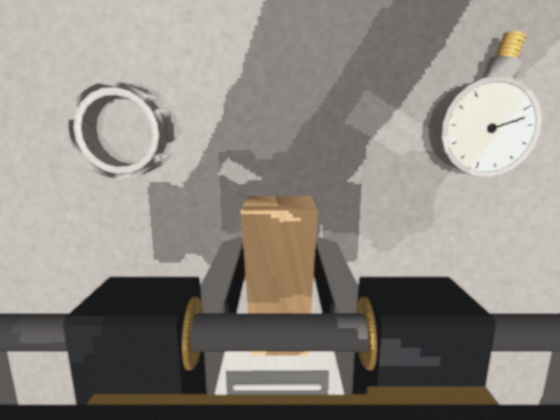

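```bash
python3 - <<'E'
from h import *
p,d,po=load("w12")
b=po[0][2]-28
print("base z",b)
for n,uv,z in [("top edge",(280,210),b+35),("bot edge",(280,198),b),("thin",(288,354),b+5)]:
    X=cast("wrist",[uv],z,po)[0]; print(n,X.round(1),toolshift(X).round(1))
for r in range(194,356,8): print(r,world(d,[275],[r],po).round(1))
cv2.imwrite("pics/w12c.png",cv2.resize(cv2.cvtColor(p,cv2.COLOR_RGB2BGR)[180:370,200:360],None,fx=4,fy=3))
E
```

```text
base z 89.77926382769655
top edge [ 492.7 -251.4  124.8] [28.1  0.5 -8.1]
bot edge [ 494.5 -251.2   89.8] [26.3  0.6 26.9]
thin [ 592.  -246.    94.8] [-71.2   5.6  21.8]
194 [[ 510.2 -255.     0.7]]
202 [[ 493.3 -253.9  105.2]]
210 [[ 493.1 -253.7  123.2]]
218 [[ 497.2 -253.7  122.8]]
226 [[ 501.2 -253.7  122.4]]
234 [[ 505.6 -253.7  121.2]]
242 [[ 510.1 -253.7  120.2]]
250 [[ 515.2 -253.8  117.6]]
258 [[ 519.5 -253.8  117.7]]
266 [[ 525.  -253.8  114.9]]
274 [[ 530.4 -253.8  112.9]]
282 [[ 535.5 -253.9  111.9]]
290 [[ 541.  -253.9  110.2]]
298 [[ 546.3 -253.9  109.1]]
306 [[ 551.9 -253.9  107.8]]
314 [[ 494.2 -252.7  213.5]]
322 [[ 494.2 -252.7  216.6]]
330 [[ 495.3 -252.7  218. ]]
338 [[ 497.4 -252.7  217.6]]
346 [[ 498.7 -252.7  218.6]]
354 [[ 591.8 -254.1   95.1]]
```

View pics/w12c.png

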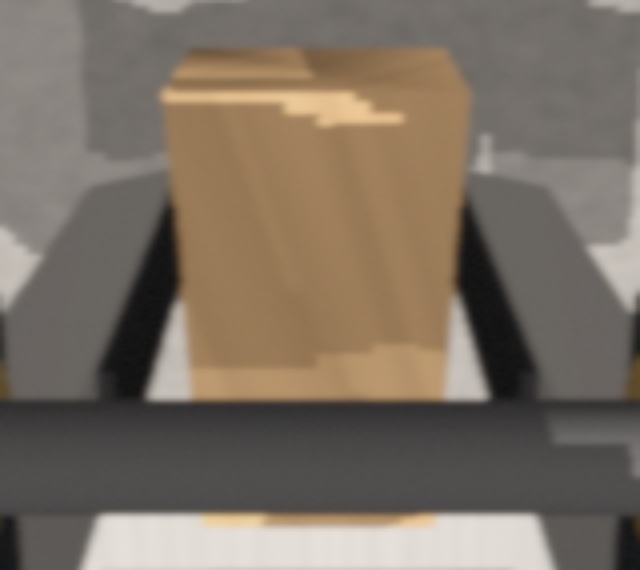

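jog_arm(
  deltas="6 40 0 0 28; 14 95 0 -0.03 28; 22 150 0 -0.06 28; 30 205 0 -0.09 28; 38 260 0 -0.12 28; 46 315 0 -0.15 28; 54 370 0 -0.18 28; 62 425 0 -0.18 28; 68 470 0 -0.18 28; 71 489 0 -0.18 28",
)

```text
clock: 32.0
eef_pos: [448.0, 238.4, 116.0]
eef_rot: [-3.141, -0.002, -2.957]
wrist_force: [-0.2, -0.0, -1.4]
finger_gap: 35.3
```

jog_arm(
  deltas="0 0 0 0 28; 0 0 0 0 28; 0 0 5 0 28; 0 0 10 0 28; 0 0 10 0 28; 0 0 10 0 28; 0 0 10 0 28; 0 0 10 0 28; 0 0 10 0 28; 0 0 10 0 28",
)

```text
clock: 33.25
eef_pos: [449.1, 236.9, 107.5]
eef_rot: [3.142, 0.0, -2.959]
wrist_force: [-0.1, 0.2, -0.1]
finger_gap: 35.1
```

```bash
python3 - <<'E'
from h import *
s,p,d=snap("w13"); print(s["clock"],s["eef_pos"],s["eef_rot"],s["wrist_force"],s["finger_gap"],s["moment"])
E
```

```text
33.25 [449.14371175 236.90836695 107.47129098] [ 3.14157799e+00  6.14190023e-05 -2.95933203e+00] [-0.06674031  0.1631701  -0.07627575] 35.05954581346575 [ 0.04115756  0.09204934 -0.02468261]
```

View pics/w13.png

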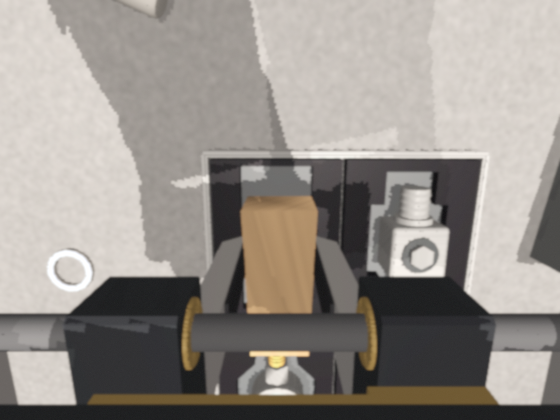

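```bash
python3 - <<'E'
from h import *
p,d,po=load("w13")
t=np.array([-.983,-.181]); n=np.array([-.181,.983])
for z in (6,16):
  for uv in [(276,167),(241,180),(312,180)]:
    X=cast("wrist",[uv],z,po)[0]; r=X[:2]-po[0][:2]; print(z,uv,X.round(1),"along",round(r@t,1),"tool y",round(r@n,1))
g=cv2.cvtColor(p,cv2.COLOR_RGB2GRAY); print(g[178,230:325]); print(g[155:200,255])
E
```

```text
6 (276, 167) [414.9 228.5   6. ] along 35.2 tool y -2.1
6 (241, 180) [429.6 203.7   6. ] along 25.2 tool y -29.1
6 (312, 180) [419.7 257.6   6. ] along 25.2 tool y 25.6
16 (276, 167) [413.6 228.3  16. ] along 36.5 tool y -2.0
16 (241, 180) [427.8 204.5  16. ] along 26.8 tool y -28.0
16 (312, 180) [418.3 256.3  16. ] along 26.8 tool y 24.7
[ 74  75  74  73  75  76  75  76  72  69  98 143 168 174 175 175 176 177
 178 179 179 179 179 179 179 177 174 174 176 178 173 159 144 138 141 144
 137 119 111 110 110 109 111 109 110 110 111 110 110 110 111 110 110 110
 110 109 110 110 110 110 110 109 110 109 109 111 110 112 116 132 157 175
 180 180 182 183 184 184 183 175 152 109  76  77  83  83  83  85  84  83
  83  84  84  83  83]
[175 173 151 102  59  59  72  86  93 102 127 167 192 200 201 196 188 183
 182 181 181 181 180 177 169 154 137 120 111 109 109 109 109 109 109 110
 108 108 109 108 107 107 105 101 100]
```

jog_arm(
  deltas="0 -1.5 25 0 28; 0 -1.5 50 0 28; 0 -1.5 65 0 28; 0 -1.5 72 0 28; 0 -1.5 73.5 0 28; 0 -1.5 73.5 0 28; 0 -1.5 73.5 0 28; 0 -1.5 73.5 0 28; 0 -1.5 73.5 0 28; 0 -1.5 73.5 0 28",
)

```text
clock: 34.55
eef_pos: [449.5, 235.4, 34.0]
eef_rot: [3.142, 0.0, -2.959]
wrist_force: [-1.2, -0.6, 1.2]
finger_gap: 35.6
```

jog_arm(
  deltas="0 0 0 0 56; 0 0 0 0 56; 0 0 0 0 56; 0 0 0 0 56; 0 0 -30 0 56; 0 0 -80 0 56; 0 0 -130 0 56; 0 0 -180 0 70; 0 0 -200 0 70; 0 0 -200 0 70",
)

```text
clock: 35.8
eef_pos: [449.8, 235.6, 235.0]
eef_rot: [3.141, 0.003, -2.959]
wrist_force: [-0.5, 0.6, -0.6]
finger_gap: 69.7
```

```bash
python3 - <<'E'
from h import *
s,p,d=snap("w14"); print(s["clock"],s["eef_pos"],s["eef_rot"],s["wrist_force"],s["finger_gap"],s["moment"])
E
```

```text
35.8 [449.79256388 235.57711704 235.03883814] [ 3.14097858e+00  2.55097057e-03 -2.95936918e+00] [-0.50278143  0.63897087 -0.60738385] 69.69720503786006 [-0.03025841 -0.04643262 -0.02180968]
```

View pics/w14.png

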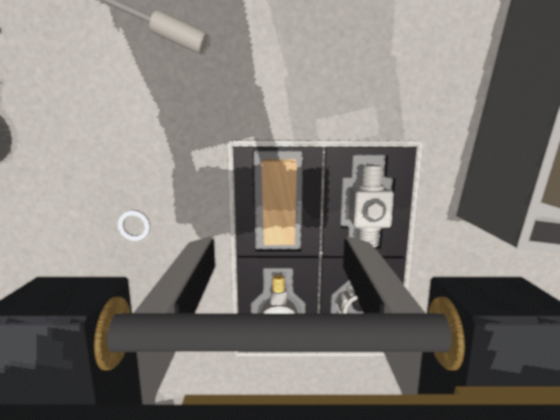

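jog_arm(
  deltas="-60 40 -30 0 94; -110 45 -60 0 94; -150 45 -60 0 94; -150 45 -60 0 94; -150 45 -60 0 94; -150 45 -60 0 94; -150 45 -60 0 94; -150 45 -60 0 94; -150 45 -60 0 94; -150 45 -60 0 94",
)

```text
clock: 37.1
eef_pos: [588.7, 306.8, 294.0]
eef_rot: [3.142, 0.0, -2.959]
wrist_force: [0.0, -0.1, 0.3]
finger_gap: 93.8
```

```bash
python3 - <<'E'
from h import *
s,p,d=snap("w15"); print(s["clock"],s["eef_pos"],s["wrist_force"])
po=(s["eef_pos"],s["eef_rot"])
def patch(q,po,d,r=2):
    yy,xx=np.mgrid[q[1]-r:q[1]+r+1,q[0]-r:q[0]+r+1]; return np.median(world(d,xx,yy,po),0).round(1)
P,D,PO=load("w14")
for q in [(280,170),(280,200),(280,235),(360,208),(373,178),(374,209)]: print("w14",q,patch(q,PO,D))
q,dd=optics.camera("top"); cv2.imwrite("pics/top9.png",q[:,:,::-1])
E
```

```text
37.1 [588.7413062  306.81250115 294.03717039] [ 0.02605472 -0.07311317  0.3031356 ]
w14 (280, 170) [429.7 233.4  38.7]
w14 (280, 200) [463.5 239.6  28.3]
w14 (280, 235) [507.2 247.7  14.5]
w14 (360, 208) [453.5 323.5  42.1]
w14 (373, 178) [420.8 331.6  34. ]
w14 (374, 209) [451.1 336.7  47. ]
```

View pics/w15.png

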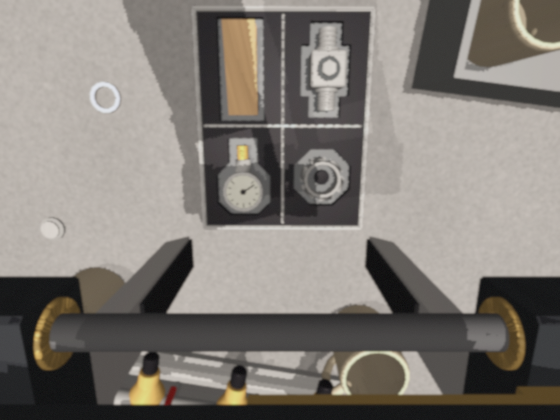

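View pics/top9.png

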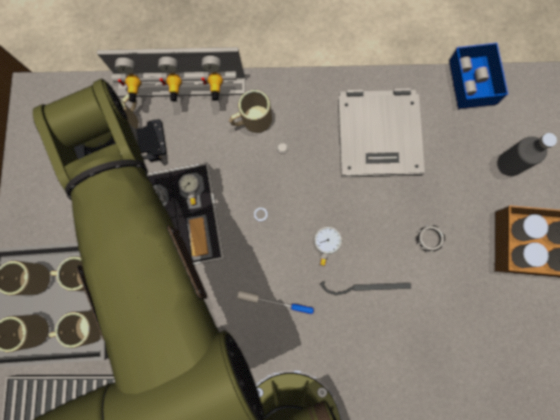

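```bash
python3 -c "
from cell import workorder; print(workorder.sign_off())"
```

```text
the job is handed in; nothing more can be done
None
```

The tray is packed and the job is handed in, at about 37 s on the robot's clock. I placed the small nut, then the small gauge, then the valve. I then drew the wedge out from under the cover, which sank as expected, and laid it in the long plain pocket.

**Heights (wrist depth):** All four parts sit flat on their pocket bottoms. I measured each top against its own height plus the 6 mm pocket bottom.

| Part | Measured top | Expected top |
|---|---|---|
| Nut | 27.1 mm | 28 mm |
| Gauge | 33.0 mm | 34 mm |
| Valve block | 42.1 mm | 42 mm |
| Valve bolt head | 47.0 mm | 47 mm |
| Wedge, near the ends | slopes evenly, 38.7 to 14.5 mm | 41 mm thick end, 11 mm thin end |

- **Tilt:** The fitted tops of the nut and gauge show no tilt. The gauge dial is up, and the nut sits around its stub.
- **Left alone:** In the final top picture, the larger nut and larger gauge are at the same places as at the start.
- **Forces:** The wrist readings at the end of each move stayed under about 8 N. I did not read the force during the moves themselves.
- **Disagreements:** The top and wrist cameras differed by 2–4 mm on the tray's position. The depth readings for the nut and gauge came out about 1 mm low. Close-up looks over each pocket, with shifts of up to 3 mm before lowering the gauge, valve and wedge, took care of the first.

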